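# Hold a tumbler down on the cup rinser

## Task

Lift the tall steel tumbler, which hangs upside down on the draining stand, straight up and off its post, and bring it, still mouth down, over the middle of the cup rinser. With the tumbler's mouth push the rinser's spring-loaded star down about 15 mm (give or take 4 mm), never onto its bottom stop at 25 mm, and stay like that: the program finishes while the gripper still holds the tumbler and keeps the star pressed. Leave the other cups and everything else on the counter where they are.

Things in the scene. Friction and masses are not known exactly. Their poses are not given: they have to be found in the camera images.
- tumbler_centre (a point): The centre (on the axis, half-way up) of the tall plain steel tumbler, loose, about 0.12 kg: a straight round cup, outside diameter 58 mm, 90 mm tall, wall 3 mm, hanging mouth down on one of the stand's three posts (any of them). Its own z axis points up, to the closed end, whose outside is 45 mm above this point. It is the only tall one of the three cups; their closed tops all stand at the same height, 154 mm above the counter.
- tumbler_mouth (a point): Centre of the tumbler's mouth, its lower edge as it hangs: 45 mm below tumbler_centre.
- tumbler: The same tumbler; this origin is the middle of its inner floor, where the post's cap carries it, 41 mm above tumbler_centre, on the axis.
- stand: Draining stand, fixed: a wooden base 100 x 310 x 22 mm with three upright steel posts in a row along its own y axis, at y = -105, 0 and +105 mm; each ends in a flat cap of 36 mm diameter whose top is 150 mm above the counter and carries an upside-down cup. Origin: centre of the underside, on the counter. A cup must rise until its mouth is above the caps to come free.
- rinser: Cup rinser, fixed: a round steel basin 172 mm in diameter and 26 mm high with the star on a stem in its middle. Origin: centre of the underside, on the counter.
- star_top (a point): Centre of the flat upper face of the rinser's star: six black arms in one level, 90 mm tip to tip, 6 mm thick; 62 mm above the counter when not pressed, and moving down with it. A blunt nozzle 16 mm wide and 12 mm high stands in its middle and goes inside the cup's mouth.
- star (a joint): How far the star is pressed straight down, in m: 0 at rest, 0.025 on its bottom stop. A spring pushes it up: it takes about 3.5 N to start it, about 8 N at 15 mm and 11 N at 25 mm, and it rises again when let go.
- short_cup_centre (a point): Centre of the short steel cup, a bystander hanging mouth down on another post: diameter 58 mm, 55 mm tall.
- wide_cup_centre (a point): Centre of the wide steel cup, a bystander hanging mouth down on the remaining post: diameter 76 mm, 48 mm tall.
- bottle_mid (a point): Middle of an amber glass bottle, a bystander: diameter 60 mm, 190 mm tall, near the far edge of the counter.
- jar_mid (a point): Middle of a glass jar with a steel lid, a bystander: diameter 68 mm, 100 mm tall, near the far edge.
- bowl_rim (a point): Centre of the mouth of a white ceramic bowl, a bystander: diameter 110 mm, 50 mm tall, near the far edge.
- brush_grip (a point): The handle of a flat wooden-handled basting brush, a bystander, 200 mm long, lying flat beyond the rinser on the robot's right.
- saucer_rim (a point): Centre of the top of a small white saucer, a bystander: diameter 70 mm, 15 mm high, on the robot's side of the gap between stand and rinser.

How it is judged:
On the way:
1. the tumbler, held by the gripper, has been lifted clear above its post, the other cups still hanging (height (world z) of tumbler_mouth above 0.153 m and contact force between the fingers and tumbler above 1 N and contact force between tumbler and stand below 0.1 N and value of joint star below 0.003 m), for 0.1 s.
At the end, for the whole second after the job is handed in: The gripper holds the tumbler mouth down (within 0.15 rad of upright) and centred on the star within 14 mm; the tumbler alone presses the star, with more than 3 N, and keeps it still between 11 and 19 mm down; the other two cups still hang on their posts (within 25 mm of where they began) (value of joint star between 0.011 and 0.019 m and velocity of joint star between -0.01 and 0.01 m/s and contact force between tumbler and rinser above 3 N and horizontal distance between tumbler_mouth and star_top below 0.014 m and angle between tumbler's own z axis and vertical below 0.15 rad and contact force between the fingers and tumbler above 1 N and contact force between each of the arm, the fingers and rinser below 0.3 N and contact force between tumbler and stand below 0.1 N and distance of each of short_cup_centre, wide_cup_centre from where it was at the start of the episode below 0.025 m); the arm keeps its last pose, push and grip.
It fails at once if one of the other two cups is disturbed (moved over 25 mm) (distance of any of short_cup_centre, wide_cup_centre from where it was at the start of the episode above 0.025 m).
It fails at once if the bottle, jar, bowl, brush or saucer is disturbed (moved over 30 mm) (distance of any of bottle_mid, jar_mid, bowl_rim, brush_grip, saucer_rim from where it was at the start of the episode above 0.03 m).
It fails at once if the star is driven onto its bottom stop (value of joint star above 0.0242 m).
It also fails if it takes over 48 s, if anything falls off the work surface, if the arm or the gripper's body presses on something with over 40 N, if the wrist force passes 120 N, or if a joint passes its speed limit or range.

## Robot

A 6-joint arm with a two-finger parallel gripper is mounted at the origin on the work surface. World frame = base frame: x ahead of the robot, y to its left, z up, the work surface at z = 0. Lengths are in m, angles in rad, forces in N, time in s.
With the tool pointing down it reaches from about 0.275 to 0.85 m from the base axis. Payload 19 kg.
Tool frame: the origin (TCP) lies at the very end of the fingers, on their centre line; the grasp point (between the pads) lies 19 mm behind it (arm.hold_point_z is the distance from the TCP to the grasp point, in m); z points along the fingers, y is the direction in which the jaws open and shut (so a half turn about z gives the same grasp; the last joint's range is limited). The gripper opens to 85 mm and grips with 20 to 120 N. Pads are 22 mm wide; open, the fingers measure 114 mm over their backs; the gripper's body (76 mm by 85 mm) begins 54 mm behind the grasp point. The pads swing forward as they close: fully open they stand 13 mm farther back than shut.
Start: joints at [-1.43, 0.15, 1.437, -0, 1.554, -0.134], TCP at [0.156, -0.553, 0.231] pointing down, gripper open.
Joint ranges: [-2.8, 2.8], [-0.68, 2.1], [0.12, 2.68], [-1.39, 4.53], [0.16, 2.79], [-2.81, 2.81]. Speed limits (rad/s): [1.89, 1.89, 2.22, 3.01, 3.01, 3.01].

## Interface

Orientations are given as a unit quaternion [x, y, z, w].
In Python, from station import readout, viewer, arm, models gives the robot as it stands. The module is installed in compiled form; this text tells all that it offers.
- The arm moves only by the tool carry_out, never from a script. Its argument "rows" is a list of rows, each a list of 2 entries, a list of its own where there are three numbers: the shift along the tool's x, y, z in units of 50 mm (1.0 is 50 mm), then the turn about the tool's z in units of 10 degrees (1.0 is 10 degrees). A call has 1 to 20 rows; each row shifts and turns the commanded pose from where the row before left it, along the tool's axes as they then stand; what a row does not reach is not made up. A row lasts 1/8 s, in which the tool goes at most 62.5 mm and 10.7 degrees, less where a joint would pass 70% of its speed; a pose out of reach is approached as far as the arm can. A call is refused whole if a number of a shift passes 1 or a number of a turn 1, either way. A call with a gripper value outside its range is refused whole. "grip" is the finger opening in mm, from 0 to 85.4, set as the call begins (left out, the last holds). The fingers move at their own pace and stop on an object; the grip force is fixed at half the most. Time passes only in rows, so rows that do not move let the fingers close. It gives the time, the measured TCP pose, the force and the opening at its end, in the units of the state.
- readout.sense(): the state, without advancing time (a new reading comes with each control period).
- viewer.capture(name): name is "scene" or "top"; returns (picture, depth): 480x640x3 uint8, blue, green, red; 480x640 float32, m along the optical axis (not along the pixel's ray), 0 where there is no reading.
- viewer.camera_model(name): a dict with "intrinsics" (3x3 intrinsics, pixels), "T" (4x4, takes a point from camera to world coordinates). Camera axes: x right, y up, looking along -z (the intrinsics and any distortion apply to the point x, -y, -z); pixel columns grow to the right and rows downward; lengths in m; the calibration is good to about 2 mm. A picture is of the moment at which its call begins. camera_model takes no time and is no camera call.
- arm.job_done(): hands the job in, once; it reports no verdict.
Trained networks look in the newest picture that a camera, given by its name, has taken for a name from the list of things; names that differ only in an ending like _2 or _b are one class to them, and where a whole thing is asked for, a point or a joint stands for the part that bears it (a point fixed in the world has none). Each returns a list of dicts, best first, with "confidence" (0 to 1); they miss things now and then, are a little off and sometimes report something else, mostly with a low value. They report only what shows in the picture. A call takes as long as a camera call.
- models.trace(camera, label): "mask" (480x640 bool, what is visible of it) and "extent" ([left, top, right, bottom] in pixels, round what is visible of it).
- models.spot_point(camera, label): "position" ([column, row] in pixels: a listed point, or the origin of a listed thing).
The state is a dict: "clock": time; "joint_positions": joint angles; "joint_velocities": joint speeds; "joint_efforts": joint torques, N m; "ee_pos": TCP position; "eef_rot": TCP orientation; "wrist_force": force on the tool from outside, world axes, zero at the start; "wrist_torque": the same for the moment, N m; "finger_gap": opening from 0.0 (shut) to 1.0 (fully open).
Only numpy, scipy, OpenCV 4.12 (cv2) and the standard library are available. Lean on these libraries where they do the work, as an engineer would, in place of code of your own. Each camera call takes 0.05 s, during which the arm holds its last target.

## Working session

There is one attempt and no reset: what is moved stays moved. The work goes in short steps, Python scripts to look and compute and a tool call to move; the robot and the scene stay as the last step left them, time stands still between calls to the robot, and variables do not carry over. Pictures are saved under pics/ and viewed, and the job is handed in when it is done.

Besides the shell and the picture viewer there is one more tool, called after ">>>" as name(argument=value, ...), one argument or row to a line, values as JSON. carry_out: Moves the arm, as the interface text tells. Its arguments: {"type":"object","properties":{"rows":{"type":"array"},"grip":{"type":"number"}},"required":["rows"]}

```bash
mkdir -p pics; python3 - <<'E'
from station import readout, viewer, arm, models
import cv2
s=readout.sense(); print(s)
print(arm.hold_point_z)
for n in("scene","top"):
    p,d=viewer.capture(n); cv2.imwrite(f"pics/{n}0.png",p); c=viewer.camera_model(n); print(n,c)
    for l in ["tumbler_centre","tumbler_mouth","star_top","short_cup_centre","wide_cup_centre","stand","saucer_rim"]:
        print(l,[( [round(float(v)) for v in r['position']],round(r['confidence'],2)) for r in models.spot_point(n,l)][:3])
E
```

```text
{'clock': 0.0, 'joint_positions': array([-1.42999394e+00,  1.50988716e-01,  1.43805650e+00, -2.18871330e-06,
        1.55379185e+00, -1.34015301e-01]), 'joint_velocities': array([ 0.00194655, -0.00048254,  0.00159135, -0.00208343,  0.00073538,
       -0.00076166]), 'joint_efforts': array([ 5.36685926e-03, -7.13034797e+01, -5.70862341e+01,  8.48020568e-05,
        8.87116010e-03, -5.12214092e-05]), 'ee_pos': array([ 0.15597421, -0.55317568,  0.23066123]), 'eef_rot': array([ 9.90574055e-01,  1.36976839e-01, -3.20566875e-06, -6.22201398e-04]), 'wrist_force': array([-0.04017336, -0.30128816, -0.02999211]), 'wrist_torque': array([ 0.04110682, -0.00905855,  0.00722545]), 'finger_gap': 1.0021377892457908}
0.0187
scene {'intrinsics': array([[563.94640678,   0.        , 317.67537247],
       [  0.        , 563.94640678, 234.88697869],
       [  0.        ,   0.        ,   1.        ]]), 'T': array([[ 0.14508507, -0.5480868 ,  0.82374218,  1.68635935],
       [ 0.98938844,  0.07380408, -0.12515379, -0.21387893],
       [ 0.00779961,  0.83315894,  0.55297862,  0.87248396],
       [ 0.        , 
[... 277 characters left out ...]
([316, 230], 0.84)]
top {'intrinsics': array([[572.71510074,   0.        , 313.66807997],
       [  0.        , 572.71510074, 231.75256448],
       [  0.        ,   0.        ,   1.        ]]), 'T': array([[-0.0195391 ,  0.99213844, -0.12361044,  0.42241527],
       [-0.99979705, -0.01999586, -0.00245547, -0.03869242],
       [-0.00490786,  0.12353737,  0.99232778,  1.32480573],
       [ 0.        ,  0.        ,  0.        ,  1.        ]])}
tumbler_centre [([242, 232], 0.81), ([247, 241], 0.68)]
tumbler_mouth [([247, 242], 0.63), ([146, 270], 0.63)]
star_top [([390, 226], 0.9)]
short_cup_centre [([149, 270], 0.66)]
wide_cup_centre []
stand [([207, 259], 0.56)]
saucer_rim [([312, 318], 0.94)]
```

View pics/scene0.png

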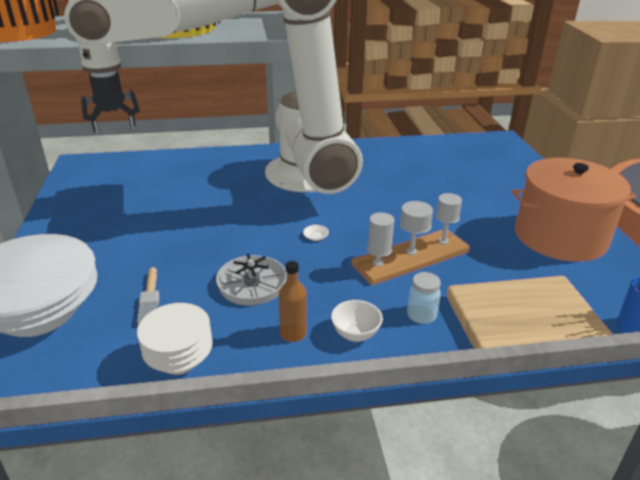

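View pics/top0.png

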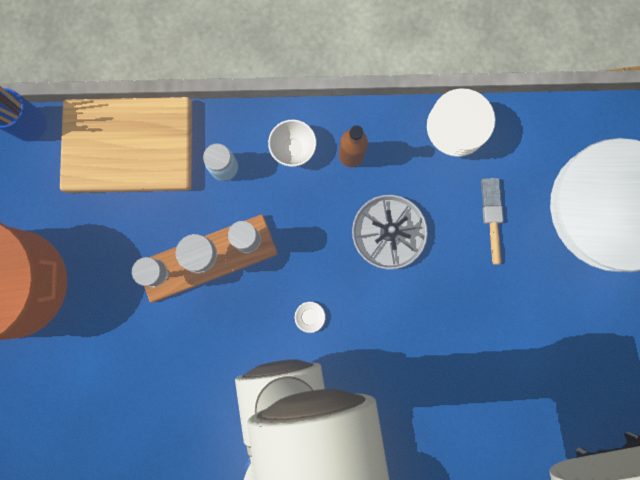

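The tumbler is the tall cup on the post nearest the rinser: scene (380,235), top (243,236). The wide cup is in the middle and the short cup is farthest. The star is at top (390,229). Next I'll measure with depth.

```bash
cat > h.py <<'E'
import numpy as np
from station import readout, viewer, arm, models
def cloud(n):
    p,d=viewer.capture(n); c=viewer.camera_model(n); K=c["intrinsics"];T=c["T"]
    v,u=np.mgrid[0:480,0:640]
    P=np.stack([(u-K[0,2])/K[0,0]*d,-(v-K[1,2])/K[1,1]*d,-d],-1)
    return p,d,P@T[:3,:3].T+T[:3,3]
def pix(n,uv,z):
    c=viewer.camera_model(n);K=c["intrinsics"];T=c["T"]
    r=T[:3,:3]@np.array([(uv[0]-K[0,2])/K[0,0],-(uv[1]-K[1,2])/K[1,1],-1]);o=T[:3,3]
    return o+r*(z-o[2])/r[2]
def proj(n,X):
    c=viewer.camera_model(n);K=c["intrinsics"];T=c["T"]
    q=T[:3,:3].T@(np.array(X)-T[:3,3]); return K[0,0]*q[0]/-q[2]+K[0,2], K[1,1]*-q[1]/-q[2]+K[1,2]
E
python3 - <<'E'
from h import *
import cv2
p,d,W=cloud("top")
z=W[...,2]
m=((z>.14)&(z<.17)&(d>0)).astype(np.uint8)
m[300:]=0
n,lab,st,ce=cv2.connectedComponentsWithStats(m)
for i in range(1,n):
    if st[i,4]<60: continue
    w=W[lab==i]; cs,_=cv2.findContours((lab==i).astype(np.uint8),0,2)
    (c,r)=cv2.minEnclosingCircle(cs[0])
    print(st[i],c,r,"med z",np.median(w[:,2]),"mean",w.mean(0),"mid",(w.max(0)+w.min(0))/2,np.ptp(w,axis=0),"pix",pix("top",c,.154))
# star level, rinser
m=((z>.05)&(z<.082)&(d>0)); m[:, :340]=0;m[:,440:]=0;m[:190]=0;m[280:]=0
w=W[m];print("star",m.sum(),np.median(w[:,2]),w.mean(0),(w.max(0)+w.min(0))/2,np.ptp(w,axis=0))
m=m.astype(np.uint8);c,r=cv2.minEnclosingCircle(np.argwhere(m)[:,::-1].astype(np.float32));print(c,r,pix("top",c,.062))
print("net star",pix("top",(390,226),.062))
for t in models.trace("top","rinser")[:1]:
    c,r=cv2.minEnclosingCircle(np.argwhere(t["mask"])[:,::-1].astype(np.float32));print("rinser",c,r,pix("top",c,.026),t["confidence"])
for t in models.trace("top","tumbler")[:2]:
    print("tumbler",t["extent"],t["confidence"],W[t["mask"]].mean(0))
# scene cross-check
p,d,W=cloud("scene")
for t in models.trace("scene","tumbler")[:2]:
    w=W[t["mask"]&(d>0)]; print("scene tumbler",t["extent"],t["confidence"],np.median(w,axis=0),w.min(0),w.max(0)); e=t["extent"]
for t in models.trace("scene","rinser")[:1]: print(t["extent"])
E
```

```text
[348 135  15  11  76] (354.4285583496094, 140.0) 7.571541786193848 med z 0.1465549787184962 mean [ 0.76069327 -0.12359897  0.14878833] mid [ 0.76473341 -0.12727506  0.15491124] [0.02251871 0.02983526 0.02976395] pix [ 0.76078139 -0.12522448  0.154     ]
[228 221  28  28 621] (241.6914825439453, 234.39361572265625) 14.21109676361084 med z 0.15320447415183613 mean [0.56599682 0.11281859 0.15314358] mid [0.56593076 0.11312379 0.14999003] [0.05660397 0.05658077 0.0192547 ] pix [0.56576399 0.11257049 0.154     ]
[ 15 232  24  68 273] (24.5, 265.5) 34.82107162475586 med z 0.14913573399898095 mean [0.50251621 0.54396953 0.15118891] mid [0.51196994 0.5588271  0.15497983] [0.14008115 0.05784093 0.02994986] pix [0.51049468 0.55830428 0.154     ]
[ 176  234   37   37 1089] (194.15867614746094, 252.21217346191406) 18.892000198364258 med z 0.15312716122718317 mean [0.53129503 0.21091836 0.15300069] mid [0.53172167 0.21127845 0.15184106] [0.07483119 0.07551713 0.0231812 ] pix [0.53088041 0.21034985 0.154     ]
[132 257  30  28 655] (146.2142791748047, 270.9285583496094) 14.78598403930664 med z 0.15319409873613 mean [0.49477877 0.30881683 0.15291069] mid [0.49556957 0.30970181 0.15056887] [0.05581355 0.05733238 0.0200462 ] pix [0.49441697 0.30826932 0.154     ]
star 493 0.06152208206179144 [ 0.58203374 -0.2074645   0.06183965] [ 0.58174632 -0.20731922  0.06392779] [0.08777919 0.08274707 0.02705935]
(391.0, 229.0) 20.24855613708496 [ 0.58241766 -0.20747438  0.062     ]
net star [ 0.58918437 -0.20549648  0.062     ]
rinser (388.7785949707031, 231.6661834716797) 38.0264778137207 [ 0.58094455 -0.20699459  0.026     ] 0.79
tumbler [230.1, 221.3, 260.9, 250.5] 0.93 [0.56202943 0.10839257 0.14916016]
scene tumbler [363.7, 212.6, 395.8, 256.3] 0.73 [0.58641503 0.10669057 0.12323964] [ 0.45982997  0.08216282 -0.00208533] [0.59932959 0.17561034 0.15810378]
```

>>> carry_out(
  rows=[
    [[0,0,-0.1],-1],
    [[0,0,0],-1],
    [[0,0,0],-1],
    [[0,0,0],-1],
    [[0,0,0],-1],
    [[0,0,0],-1],
    [[0,0,0],-1],
    [[0,0,0],-1],
    [[0,0,0],-1],
    [[0,0,0],-0.4],
    [[0,0,0],0],
  ],
  grip=85,
)

```text
clock: 2.48
ee_pos: [0.156, -0.5534, 0.2363]
eef_rot: [0.576, 0.818, 0.0, -0.0]
wrist_force: [0.5, -0.2, -0.0]
finger_gap: 0.992
```

```bash
cat >> h.py <<'E'
from scipy.spatial.transform import Rotation as R
def delta(t):
    s=readout.sense(); r=R.from_quat(s["eef_rot"]).as_matrix()
    print(s["clock"],s["ee_pos"].round(4),"yaw_y",np.degrees(np.arctan2(r[1,1],r[0,1])).round(2),"zaxis",r[:,2].round(4),"q6",s["joint_positions"][5].round(3),"F",s["wrist_force"].round(2),"gap",round(s["finger_gap"],3))
    if t is not None: print("tool shift units",(r.T@(np.array(t)-s["ee_pos"])/.05).round(3))
E
python3 -c "
from h import *
delta([.566,.113,.236])"
```

```text
2.475 [ 0.156  -0.5534  0.2363] yaw_y 19.72 zaxis [-0.e+00  1.e-04 -1.e+00] q6 -1.774 F [ 0.51 -0.21 -0.01] gap 0.992
tool shift units [9.7800e+00 1.2216e+01 7.0000e-03]
```

>>> carry_out(
  rows=[
    [[0.25,0.31,0],0],
    [[0.5,0.62,0],0],
    [[0.5,0.62,0],0],
    [[0.5,0.62,0],0],
    [[0.5,0.62,0],0],
    [[0.5,0.62,0],0],
    [[0.5,0.62,0],0],
    [[0.5,0.62,0],0],
    [[0.5,0.62,0],0],
    [[0.5,0.62,0],0],
    [[0.5,0.62,0],0],
    [[0.5,0.62,0],0],
    [[0.5,0.62,0],0],
    [[0.5,0.62,0],0],
    [[0.5,0.62,0],0],
    [[0.5,0.62,0],0],
    [[0.5,0.62,0],0],
    [[0.5,0.62,0],0],
    [[0.5,0.62,0],0],
    [[0.53,0.75,0],0],
  ],
)

```text
clock: 4.97
ee_pos: [0.5657, 0.1151, 0.2367]
eef_rot: [0.576, 0.817, 0.0, 0.0]
wrist_force: [0.9, -0.2, -0.1]
finger_gap: 0.997
```

```bash
python3 - <<'E'
from h import *
import cv2
delta([.566,.113,.236])
p,d=viewer.capture("scene"); cv2.imwrite("pics/s1.png",cv2.resize(p[120:320,280:500],None,fx=3,fy=3))
E
```

```text
4.975 [0.5657 0.1151 0.2367] yaw_y 19.67 zaxis [ 5.e-04  2.e-04 -1.e+00] q6 -0.276 F [ 0.91 -0.23 -0.08] gap 0.997
tool shift units [-0.041 -0.008  0.014]
```

View pics/s1.png

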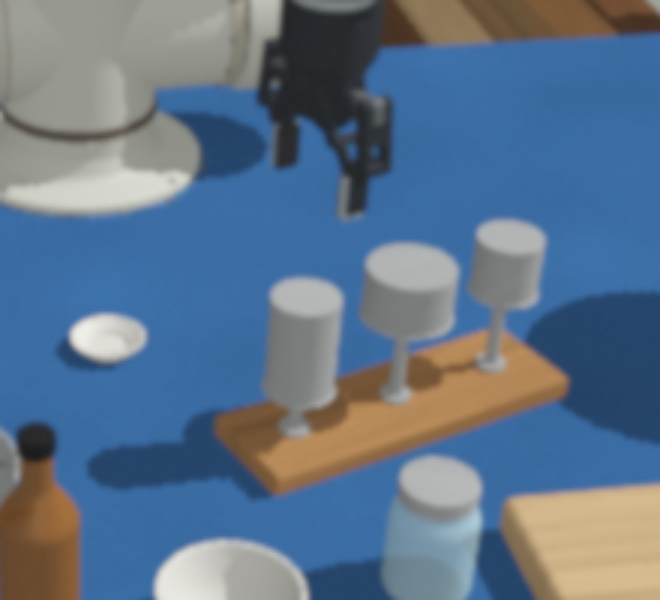

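Fingers stand open above the tumbler (crop about (320,190)), with the jaw line across the row. Descending.

>>> carry_out(
  rows=[
    [[-0.04,0,0.2],0],
    [[0,0,0.3],0],
    [[0,0,0.3],0],
    [[0,0,0.3],0],
    [[0,0,0.3],0],
    [[0,0,0.3],0],
    [[0,0,0.3],0],
    [[0,0,0.3],0],
    [[0,0,0.2],0],
    [[0,0,0.07],0],
    [[0,0,0],0],
  ],
)

```text
clock: 6.4
ee_pos: [0.5666, 0.1114, 0.1079]
eef_rot: [0.575, 0.818, 0.0, -0.0]
wrist_force: [0.2, 0.5, -0.0]
finger_gap: 0.989
```

```bash
python3 - <<'E'
from h import *
import cv2
delta([.566,.113,.108])
p,d=viewer.capture("scene"); cv2.imwrite("pics/s2.png",cv2.resize(p[120:320,280:500],None,fx=3,fy=3))
E
```

```text
6.4 [0.5666 0.1114 0.1079] yaw_y 19.75 zaxis [ 1.e-04  1.e-04 -1.e+00] q6 -0.284 F [ 0.18  0.45 -0.02] gap 0.989
tool shift units [ 0.034 -0.001 -0.002]
```

View pics/s2.png

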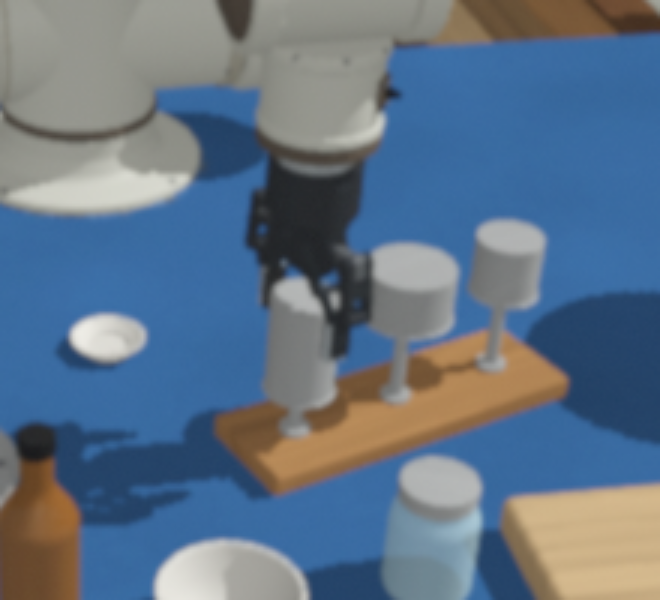

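The near finger (crop (338,315)) sits where a 20° jaw line should put it, and the wide cup is clear behind it. Closing.

>>> carry_out(
  rows=[
    [[0.03,0,0],0],
    [[0,0,0],0],
    [[0,0,0],0],
    [[0,0,0],0],
    [[0,0,0],0],
    [[0,0,0],0],
    [[0,0,0],0],
    [[0,0,0],0],
    [[0,0,0],0],
    [[0,0,0],0],
  ],
  grip=40,
)

```text
clock: 7.7
ee_pos: [0.5663, 0.1129, 0.1084]
eef_rot: [0.575, 0.818, 0.0, 0.0]
wrist_force: [-1.6, 0.5, 6.5]
finger_gap: 0.656
```

```bash
python3 -c "
from h import *
delta([.566,.113,.108])"
```

```text
7.7 [0.5663 0.1129 0.1084] yaw_y 19.75 zaxis [ 9.e-04  3.e-04 -1.e+00] q6 -0.281 F [-1.63  0.52  6.46] gap 0.656
tool shift units [ 0.004 -0.005  0.009]
```

>>> carry_out(
  rows=[
    [[0,0,-0.1],0],
    [[0,0,-0.2],0],
    [[0,0,-0.2],0],
    [[0,0,-0.2],0],
    [[0,0,-0.2],0],
    [[0,0,-0.2],0],
    [[0,0,-0.2],0],
    [[0,0,-0.2],0],
    [[0,0,-0.2],0],
    [[0,0,-0.2],0],
    [[0,0,-0.2],0],
    [[0,0,-0.2],0],
    [[0,0,0],0],
    [[0,0,0],0],
    [[0,0,0],0],
  ],
)

```text
clock: 9.57
ee_pos: [0.5659, 0.1128, 0.2223]
eef_rot: [0.575, 0.818, -0.0, -0.0]
wrist_force: [0.7, -0.2, -0.2]
finger_gap: 0.657
```

```bash
python3 - <<'E'
from h import *
import cv2
delta([.582,-.2073,.223])
p,d=viewer.capture("scene"); cv2.imwrite("pics/s3.png",cv2.resize(p[120:320,280:500],None,fx=3,fy=3))
for l in("tumbler_mouth","tumbler_centre"):
    for r in models.spot_point("scene",l)[:1]: print(l,r)
for z in (.179,.224):print(proj("scene",[.566,.113,z]))
E
```

```text
9.575 [0.5659 0.1128 0.2223] yaw_y 19.74 zaxis [-8.e-04  1.e-04 -1.e+00] q6 -0.281 F [ 0.66 -0.23 -0.21] gap 0.657
tool shift units [-6.134 -1.859 -0.014]
tumbler_mouth {'position': [381.1, 210.9], 'confidence': 0.61}
tumbler_centre {'position': [383.9, 194.3], 'confidence': 0.72}
(np.float64(382.74553298428043), np.float64(209.6059785304367))
(np.float64(384.11966352400674), np.float64(193.1414159099475))
```

View pics/s3.png

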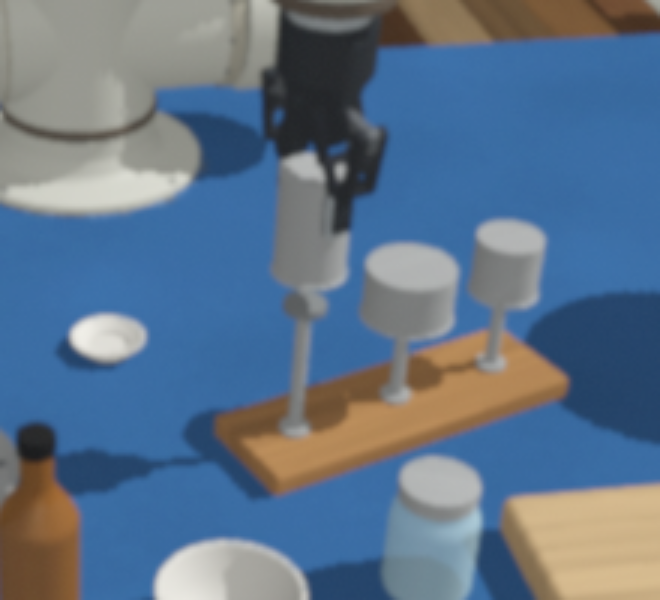

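Clear of the post: mouth at crop (310,278), cap below it at (305,303), other cups unmoved. The carry to the star comes next.

>>> carry_out(
  rows=[
    [[-0.19,-0.06,0],0],
    [[-0.32,-0.097,0],0],
    [[-0.32,-0.097,0],0],
    [[-0.32,-0.097,0],0],
    [[-0.32,-0.097,0],0],
    [[-0.32,-0.097,0],0],
    [[-0.32,-0.097,0],0],
    [[-0.32,-0.097,0],0],
    [[-0.32,-0.097,0],0],
    [[-0.32,-0.097,0],0],
    [[-0.32,-0.097,0],0],
    [[-0.32,-0.097,0],0],
    [[-0.32,-0.097,0],0],
    [[-0.32,-0.097,0],0],
    [[-0.32,-0.097,0],0],
    [[-0.32,-0.097,0],0],
    [[-0.32,-0.097,0],0],
    [[-0.32,-0.097,0],0],
    [[-0.32,-0.097,0],0],
    [[-0.18,-0.05,0],0],
  ],
)

```text
clock: 12.22
ee_pos: [0.5823, -0.2082, 0.2227]
eef_rot: [0.576, 0.818, 0.0, -0.0]
wrist_force: [-0.7, -0.3, -0.6]
finger_gap: 0.657
```

>>> carry_out(
  rows=[
    [[0,0,0],0],
    [[0,0,0],0],
    [[0,0,0],0],
  ],
)

```text
clock: 12.6
ee_pos: [0.5823, -0.2065, 0.2229]
eef_rot: [0.575, 0.818, 0.0, -0.0]
wrist_force: [-0.7, 0.8, -0.4]
finger_gap: 0.655
```

```bash
python3 - <<'E'
from h import *
import cv2
delta([.582,-.2073,.223])
p,d=viewer.capture("scene"); cv2.imwrite("pics/s4.png",cv2.resize(p[120:320,150:370],None,fx=3,fy=3))
for l in("tumbler_mouth","tumbler_centre","star_top"):
    for r in models.spot_point("scene",l)[:1]: print(l,r)
for X in ([.582,-.2073,.179],[.582,-.2073,.224],[.582,-.2073,.062]):print(proj("scene",X))
E
```

```text
12.6 [ 0.5823 -0.2065  0.2229] yaw_y 19.78 zaxis [ 1.e-04  2.e-04 -1.e+00] q6 -0.811 F [-0.73  0.75 -0.43] gap 0.655
tool shift units [-0.012 -0.011 -0.002]
tumbler_mouth {'position': [247.6, 224.8], 'confidence': 0.79}
tumbler_centre {'position': [244.3, 207.5], 'confidence': 0.97}
star_top {'position': [250.1, 263.5], 'confidence': 0.66}
(np.float64(248.32639342543882), np.float64(222.6894777968413))
(np.float64(247.12261669347407), np.float64(205.79041108892474))
(np.float64(251.24985767209876), np.float64(263.730159187882))
```

View pics/s4.png

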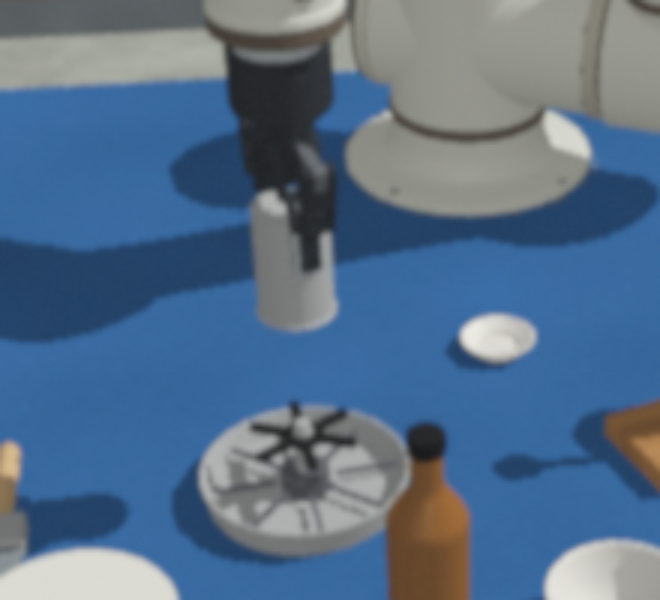

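Mouth at crop (297,315), directly above the star at (303,435), and the projections agree. Lowering to just above it.

>>> carry_out(
  rows=[
    [[-0.01,-0.01,0.1],0],
    [[0,0,0.2],0],
    [[0,0,0.2],0],
    [[0,0,0.2],0],
    [[0,0,0.2],0],
    [[0,0,0.2],0],
    [[0,0,0.2],0],
    [[0,0,0.2],0],
    [[0,0,0.2],0],
    [[0,0,0.2],0],
    [[0,0,0.2],0],
    [[0,0,0.1],0],
    [[0,0,0.05],0],
    [[0,0,0],0],
    [[0,0,0],0],
    [[0,0,0],0],
  ],
)

```text
clock: 14.8
ee_pos: [0.5821, -0.2077, 0.1106]
eef_rot: [0.575, 0.818, 0.0, 0.0]
wrist_force: [-0.4, 0.3, 0.2]
finger_gap: 0.661
```

```bash
python3 - <<'E'
from h import *
import cv2
delta([.582,-.2073,.0914])
p,d=viewer.capture("scene"); cv2.imwrite("pics/s5.png",cv2.resize(p[170:320,160:340],None,fx=4,fy=4))
for l in("tumbler_mouth","tumbler_centre","star_top"):
    for r in models.spot_point("scene",l)[:1]: print(l,r)
E
```

```text
14.8 [ 0.5821 -0.2077  0.1106] yaw_y 19.74 zaxis [ 4.e-04 -1.e-04 -1.e+00] q6 -0.812 F [-0.35  0.25  0.18] gap 0.661
tool shift units [0.008 0.002 0.384]
tumbler_centre {'position': [249.9, 248.7], 'confidence': 0.6}
star_top {'position': [249.2, 263.0], 'confidence': 0.72}
```

View pics/s5.png

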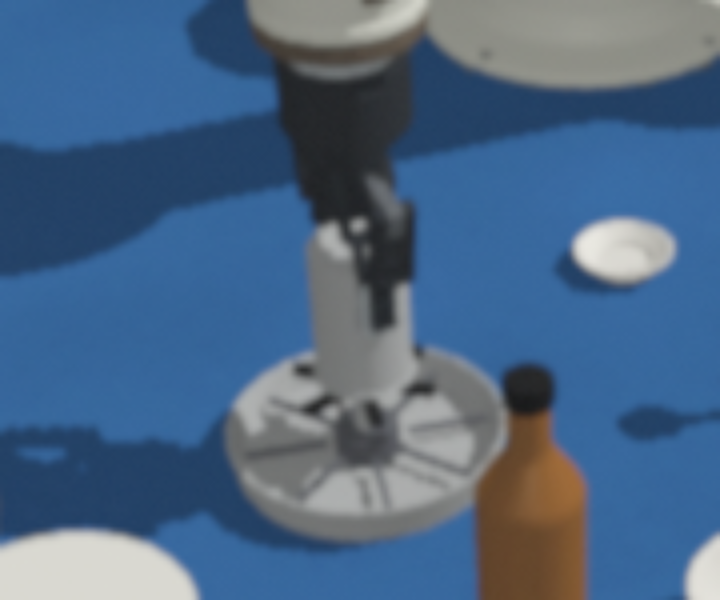

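The tumbler is centred over the star: mouth at crop (368,385), arm tips showing on both sides. Now small steps to find contact by force.

>>> carry_out(
  rows=[
    [[0,0,0.04],0],
    [[0,0,0.04],0],
    [[0,0,0.04],0],
    [[0,0,0.04],0],
    [[0,0,0],0],
    [[0,0,0],0],
    [[0,0,0],0],
  ],
)

```text
clock: 15.88
ee_pos: [0.582, -0.2077, 0.1024]
eef_rot: [0.575, 0.818, 0.0, 0.0]
wrist_force: [-0.6, 0.7, 4.1]
finger_gap: 0.655
```

```bash
python3 -c "
from h import *
delta([.582,-.2073,.0914])"
```

```text
15.875 [ 0.582  -0.2077  0.1024] yaw_y 19.74 zaxis [ 1.e-04  0.e+00 -1.e+00] q6 -0.812 F [-0.6   0.74  4.11] gap 0.655
tool shift units [0.007 0.003 0.22 ]
```

>>> carry_out(
  rows=[
    [[0,0,0.04],0],
    [[0,0,0.04],0],
    [[0,0,0],0],
    [[0,0,0],0],
    [[0,0,0],0],
  ],
)

```text
clock: 16.5
ee_pos: [0.582, -0.2077, 0.0984]
eef_rot: [0.575, 0.818, 0.0, 0.0]
wrist_force: [-1.3, 0.4, 4.7]
finger_gap: 0.651
```

```bash
python3 -c "
from h import *
delta([.582,-.2073,.0914])"
```

```text
16.5 [ 0.582  -0.2077  0.0984] yaw_y 19.75 zaxis [ 1.e-04  1.e-04 -1.e+00] q6 -0.812 F [-1.26  0.43  4.74] gap 0.651
tool shift units [0.007 0.003 0.139]
```

>>> carry_out(
  rows=[
    [[0,0,0.03],0],
    [[0,0,0.03],0],
    [[0,0,0.03],0],
    [[0,0,0.03],0],
    [[0,0,0.02],0],
    [[0,0,0],0],
    [[0,0,0],0],
    [[0,0,0],0],
  ],
)

```text
clock: 17.5
ee_pos: [0.582, -0.2077, 0.0915]
eef_rot: [0.575, 0.818, 0.0, 0.0]
wrist_force: [-3.4, 1.3, 6.5]
finger_gap: 0.652
```

```bash
python3 - <<'E'
from h import *
import cv2
delta([.582,-.2073,.0914])
f=[]
for i in range(8):
    p,d,W=cloud("scene"); f.append(readout.sense()["wrist_force"][2])
print("F",np.mean(f),np.std(f))
cv2.imwrite("pics/s6.png",cv2.resize(p[190:310,180:320],None,fx=5,fy=5,interpolation=2))
for l in("star_top","tumbler_mouth"):
    for r in models.spot_point("scene",l)[:1]: print(l,r)
for X in ([.582,-.2073,.062],[.582,-.2073,.047]):print(proj("scene",X))
# black star-arm points by depth
g=p.max(-1); m=(g<70)&(W[...,2]>.03)&(W[...,2]<.075)&(np.hypot(W[...,0]-.582,W[...,1]+.2073)<.048)
m2=m&(np.hypot(W[...,0]-.582,W[...,1]+.2073)>.031)
print(m2.sum(),np.round(np.sort(W[m2][:,2]),4))
E
```

```text
17.5 [ 0.582  -0.2077  0.0915] yaw_y 19.74 zaxis [ 1.e-04  0.e+00 -1.e+00] q6 -0.812 F [-3.37  1.29  6.54] gap 0.652
tool shift units [0.007 0.003 0.002]
F 7.067597282965702 0.2883068765347106
star_top {'position': [251.1, 252.5], 'confidence': 0.69}
tumbler_mouth {'position': [252.4, 270.9], 'confidence': 0.94}
(np.float64(251.24985767209876), np.float64(263.730159187882))
(np.float64(251.60464764600636), np.float64(268.71083315935715))
39 [0.0385 0.0404 0.0435 0.0436 0.0439 0.0449 0.0454 0.0457 0.0457 0.0457
 0.0458 0.0459 0.046  0.0461 0.0462 0.0464 0.0466 0.0467 0.0467 0.0468
 0.0469 0.047  0.047  0.047  0.0471 0.0473 0.0474 0.0475 0.0476 0.0478
 0.0478 0.0479 0.0483 0.0484 0.049  0.0495 0.05   0.05   0.0514]
```

View pics/s6.png

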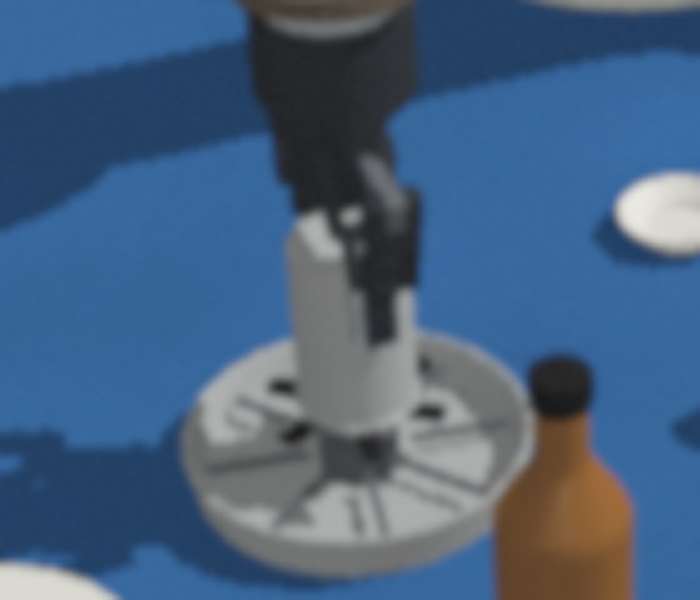

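```bash
python3 - <<'E'
from h import *
for cam in("scene","top"):
    p,d,W=cloud(cam)
    for t in models.trace(cam,"tumbler")[:1]:
        m=t["mask"]&(d>0); print(cam,t["confidence"],t["extent"]); w=W[m]; w=w[(np.hypot(w[:,0]-.582,w[:,1]+.2077)<.045)&(w[:,2]>.03)&(w[:,2]<.15)]
        from scipy.optimize import least_squares
        if cam=="scene":
            w=w[w[:,2]<.125]
            def f(q):
                a=np.array([q[2],q[3],1]);a/=np.linalg.norm(a); v=w-np.array([q[0],q[1],.09]); return np.linalg.norm(np.cross(v,a),axis=1)-.029
            s=least_squares(f,[.582,-.2077,0,0],loss="soft_l1",f_scale=.002); q=s.x; print(len(w),q, "mouth",q[:2]-.043*q[2:],"rms",np.median(abs(f(q))))
s=readout.sense();print(s["wrist_force"],s["wrist_torque"],s["clock"])
E
```

```text
scene 0.92 [237.3, 232.6, 264.4, 276.8]
521 [ 0.5804419  -0.20845759  0.00273097  0.00321869] mouth [ 0.58032446 -0.20859599] rms 0.0010299360625418731
top 0.6 [375.5, 220.7, 394.9, 246.6]
[-2.29429329  0.91501363  6.79508673] [0.14562825 0.41407903 0.02697034] 18.2
```

```bash
python3 -c "
from h import *
arm.job_done(); delta(None)"
```

```text
the job is handed in; nothing more can be done
the job is handed in; nothing more can be done
```

The tumbler is off its post and held mouth down over the rinser. It is pressing the star about 15 mm down, and I handed the job in like that at about 18 s. `job_done()` gives no verdict, so these are my own last checks:

- **Star depth:** the depth image puts the star's arms at about 0.047 m, which is about 15 mm pressed. The arm's travel gives about 14.9 mm. The vertical wrist force averaged 7.1 N; adding the tumbler's weight of about 1.2 N, this fits the spring's 8 N at 15 mm.
- **Tumbler position:** a cylinder fitted to the depth points shows it tilted less than 0.01 rad, with the mouth within about 3 mm of the star's axis. The grip opening stayed steady at 0.65 throughout.
- **Other cups and items:** the picture after the lift showed the other two cups unmoved, and the gripper did not go near them again. I took no separate final measurement of the cups or the other items.

**What disagreed:**
- **Sideways force:** it reached about 3 N while pressing, and I did not find the cause. The fit shows no tilt or shift from it.
- **Star detection:** the network's last position for the star in the scene camera was about 16 pixel rows off. The tumbler was hiding the star's middle, so I used depth and travel instead.

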